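Hold a breaker cradle's safety shutter half open for contact inspection

TASK

The grey breaker cradle on the bench has a spring-closed safety shutter over its contacts, barred by a bolt. Turn the black bar knob clockwise (seen from above) a quarter turn to its stop to draw the bolt clear, then slide the shutter by its upright tab against the spring to half of its travel, where the tab stands level with the small index pin on the rail. Finish while still holding the shutter there with the fingers so the contacts can be inspected, with the knob left turned free and the other things on the bench left where they are.

Things in the scene. Friction and masses are not known exactly. Their poses are not given: they have to be found in the camera images.
- cradle: fixed grey steel cradle lying on its back, flat top 70 mm above the table, spanning x -90 to +115, y -130 to +140 mm about its origin, which lies at table level. z up; +y is the way the shutter opens. Offsets in the other entries are in this frame.
- shutter_slide (a joint): slide of the aluminium shutter (90 x 80 mm) along the cradle's +y: 0 closed, 0.030 m half, 0.060 fully open (hard stop). A spring shuts it: about 2.5 N at 0, 10 N at half, 17.5 N fully open, plus 0.4 N friction; let go, it closes. A lip 15 mm above the cradle's top lies 39 mm to +y of the tab's middle. With the bolt out the lip is stopped after 2 mm.
- shutter: the shutter with its upright steel tab, 40 mm (cradle x) x 10 mm thick (cradle y), top 46 mm above the cradle's top. Origin: middle of the tab's foot at the level of the cradle's top, x 0, y -65 mm when closed; axes as the cradle's. Pinch the tab from above across its 10 mm, fingertips about 18 mm or more above the cradle's top to clear the lip.
- index_pin (a point): top of the fixed index pin, 8 mm across, 24 mm tall above the cradle's top, on the -x rail at x -52, y -35 mm: at half travel the tab's middle has the same cradle y as this pin
- tab_top (a point): middle of the tab's top edge, 46 mm above the cradle's top; moves with the shutter
- clamp_knob (a joint): angle of the black bar knob, rad: 0 bolt out in front of the shutter's lip (locked), 1.571 bolt drawn in (free), hard stop at each; grows clockwise seen from above. The bolt clears the lip from about 1.0. It starts at 0 to 0.25, has 0.05 N m friction and stays where left. At 0 its grip bar lies along the cradle's x axis, at 1.571 along y.
- knob_grip (a point): on the knob's vertical axis at the height to grip, 49 mm above the cradle's top, at x +80, y -12 mm. The grip bar is 42 mm long, 14 mm wide, 32 mm tall, its top 7 mm above this point; it stands on a disc 44 mm across whose top is 23 mm below this point.
- breaker: bystander: white two-pole breaker module 70x36x63 lying loose on the cradle's top, beyond the shutter's open end; origin at its underside
- contactor: bystander: black contactor 80x55x86 on the table near the cradle's +y end; origin at its underside
- screw_jar: bystander: clear jar with white cap, 56 across, 75 tall, near the cradle's -y end; origin at its underside
- parts_bin: bystander: empty blue bin 200x150x85 to the left; origin at its underside
- screwdriver: bystander: screwdriver lying to the right; origin at its underside
- tape_roll: bystander: white ring of tape 90 across, 22 tall, to the right; origin at its underside
- terminal_strip: bystander: row of grey terminals on a 140 long rail, 42 tall, to the right; origin at its underside

How it is judged (in metres and radians):
On the way, in this order (a step that is already met when the one before it is completed fails the run):
1. the knob is turned free (over 1.15 rad) with the shutter still shut (value of joint clamp_knob above 1.15 rad and value of joint shutter_slide below 0.006 m), for 0.2 s.
2. the fingers hold the shutter at half travel (value of joint shutter_slide between 0.024 and 0.036 m and contact force between the fingers and shutter above 4 N and value of joint clamp_knob above 1.15 rad), for 0.3 s.
At the end, for the whole second after the job is handed in: the shutter stands still (under 10 mm/s) at half travel, 30 mm within 6 mm, carried by the fingers (over 4 N), the knob turned free (over 1.15 rad) (all of step 2 and velocity of joint shutter_slide between -0.01 and 0.01 m/s); the arm keeps its last pose, push and grip.
It fails at once if a bystander is shifted by more than 30 mm (distance of any of breaker, contactor, screw_jar, parts_bin, screwdriver, tape_roll, terminal_strip from where it was at the start of the episode above 0.03 m).
It also fails if it takes over 40 s, if anything falls off the work surface, if the arm or the gripper's body presses on something with over 40 N, if the wrist force passes 120 N, or if a joint passes its speed limit or range.

ROBOT

A 6-joint arm with a two-finger parallel gripper is mounted at the origin on the work surface. World frame = base frame: x ahead of the robot, y to its left, z up, the work surface at z = 0. Lengths are in m, angles in degrees, forces in N, time in s.
With the tool pointing down it reaches from about 0.375 to 0.9 m from the base axis. Payload 3.1 kg.
Tool frame: the origin (TCP) lies on the centre line of the jaws, within the pads' length; the fingertips stand 25 mm ahead of it and the grasp point (between the pads) lies 6 mm ahead of it; y points along the fingers, x is the direction in which the jaws open and shut, and the axes are right-handed (so a half turn about y gives the same grasp; the last joint's range is limited). The gripper opens to 87 mm and grips with 3 to 60 N. Pads are 19 mm wide; open, the fingers measure 117 mm over their backs; the gripper's body (75 mm by 190 mm) begins 51 mm behind the grasp point.
Start: joints at [60.304, 30.224, 82.088, -0, 67.689, -10.227], TCP at [0.208, 0.589, 0.248] pointing down, gripper open.
Joint ranges: [-176.69, 176.69], [-43.24, 126.21], [12.49, 139.97], [-82, 262], [0, 151.66], [-163.58, 163.58]. Speed limits (degrees/s): [159.86, 159.86, 180, 180, 180, 180].

INTERFACE

Orientations are given as a 3x3 rotation matrix whose columns are the frame's x, y, z axes.
In Python, from rig import * gives the robot as it stands.
- The arm moves only by the tool play_rows, never from a script. Its argument "commands" is a list of rows, each a list of 2 entries, a list of its own where there are three numbers: the shift along the world's x, y, z in m, then the turn, a rotation vector about the world's x, y, z in rad. A call has 1 to 10 rows; each row is the pose to reach, as a shift and turn from the pose commanded when the call began; what a row does not reach only later rows make up. A row lasts 1/8 s, in which the tool goes at most 62.5 mm and 10.7 degrees, less where a joint would pass 70% of its speed; a pose out of reach is approached as far as the arm can. A call with a gripper value outside its range is refused whole. "gripper" is the finger opening in m, from 0 to 0.087, set as the call begins (left out, the last holds). The fingers move at their own pace and stop on an object; the grip force is fixed at half the most. Time passes only in rows, so rows that repeat a pose let the fingers close. It gives the time, the measured TCP pose, the force and the opening at its end, in the units of the state.
- read_state(): the state, without advancing time (a new reading comes with each control period).
- capture(name): name is "scene" or "top"; returns a dict with "frame" (400x640x3 uint8, red, green, blue), "depth" (400x640 float32, m along the optical axis (not along the pixel's ray), 0 where there is no reading), "mtx" (3x3 intrinsics, pixels), "cam_to_world" (4x4, takes a point from camera to world coordinates). Camera axes: x right, y down, z forward; pixel columns grow to the right and rows downward; lengths in m; the calibration is good to about 2 mm. A picture is of the moment at which its call begins.
- hand_in(): hands the job in, once; it reports no verdict.
The state is a dict: "time_s": time; "joint_positions": joint angles; "qvel": joint speeds; "tau": joint torques, N m; "position": TCP position; "tcp_rot": TCP orientation; "force": force on the tool from outside, world axes, zero at the start; "moment": the same for the moment, N m; "opening": opening from 0.0 (shut) to 1.0 (fully open).
Only numpy, scipy, OpenCV 4.12 (cv2) and the standard library are available. Lean on these libraries where they do the work, as an engineer would, in place of code of your own. Each camera call takes 0.05 s, during which the arm holds its last target. There are 200 camera calls.

## Working session

There is one attempt and no reset: what is moved stays moved. The work goes in short steps, Python scripts to look and compute and a tool call to move; the robot and the scene stay as the last step left them, time stands still between calls to the robot, and variables do not carry over. Pictures are saved under pics/ and viewed, about 8 in all and at most 12, crops included, and the job is handed in when it is done.

Besides the shell and the picture viewer there is one more tool, called after "Request:" as name([rows], argument=value, ...), one row to a line, values as JSON. play_rows: Moves the arm, as the interface text tells. Its arguments: {"type":"object","properties":{"commands":{"type":"array"},"gripper":{"type":"number"}},"required":["commands"]}

```bash
mkdir -p pics
python3 - <<'E'
from rig import *
import cv2,numpy as np
s=read_state();print({k:np.round(v,3).tolist() for k,v in s.items()})
for n in("scene","top"):
    c=capture(n);cv2.imwrite(f"pics/{n}0.png",c["frame"][:,:,::-1]);np.savez(f"{n}0.npz",**c)
    print(n,c["mtx"].round(1).tolist(),c["cam_to_world"].round(3).tolist())
E
```

```text
{'time_s': 0.0, 'joint_positions': [60.306, 30.279, 82.156, -0.0, 67.689, -10.228], 'qvel': [-0.03, -0.061, -0.058, -0.066, 0.045, -0.014], 'tau': [0.0, -44.004, -17.659, 0.063, 0.058, -0.0], 'position': [0.208, 0.589, 0.247], 'tcp_rot': [[0.333, -0.001, -0.943], [0.943, -0.002, 0.333], [-0.002, -1.0, 0.0]], 'force': [0.5, -0.716, 0.246], 'moment': [-0.028, -0.002, -0.037], 'opening': 1.0}
scene [[400.2, 0.0, 315.9], [0.0, 400.2, 199.0], [0.0, 0.0, 1.0]] [[0.055, 0.771, -0.634, 1.492], [0.998, -0.032, 0.048, -0.073], [0.017, -0.636, -0.772, 1.295], [0.0, 0.0, 0.0, 1.0]]
top [[361.8, 0.0, 316.3], [0.0, 361.8, 201.4], [0.0, 0.0, 1.0]] [[0.029, -0.984, 0.177, 0.336], [-1.0, -0.029, -0.001, 0.0], [0.006, -0.177, -0.984, 1.161], [0.0, 0.0, 0.0, 1.0]]
```

View pics/top0.png

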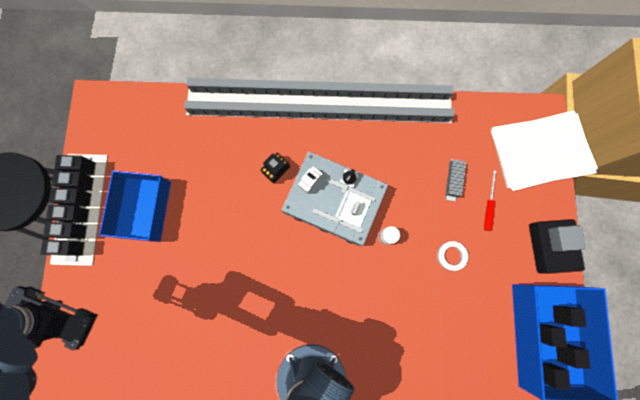

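View pics/scene0.png

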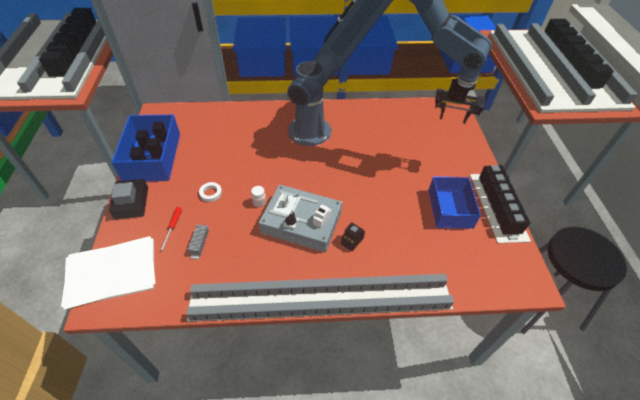

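The top view shows the cradle around (335,198), knob at (349,176), tab near (357,209), and breaker at (311,179). Next I'll measure with depth and crops.

```bash
cat > h.py <<'E'
import numpy as np,cv2
def pts(c):
    d=c["depth"];v,u=np.mgrid[:400,:640];K=c["mtx"]
    P=np.stack([(u-K[0,2])/K[0,0]*d,(v-K[1,2])/K[1,1]*d,d],-1)
    T=c["cam_to_world"];return P@T[:3,:3].T+T[:3,3]
def proj(c,p):
    T=c["cam_to_world"];q=(np.atleast_2d(p)-T[:3,3])@T[:3,:3];q=q@c["mtx"].T;return q[:,:2]/q[:,2:]
def ray(c,uv,z):
    T=c["cam_to_world"];d=T[:3,:3]@np.linalg.solve(c["mtx"],[*uv,1]);o=T[:3,3];return o+d*(z-o[2])/d[2]
E
python3 - <<'E'
from h import *
L={n:dict(np.load(n+"0.npz")) for n in("top","scene")}
allp=[]
for n,c in L.items():
    W=pts(c);m=(W[...,2]>.06)&(W[...,2]<.2)&(c["depth"]>0)&(W[...,0]>.35)&(W[...,0]<.75)&(abs(W[...,1])<.25)
    mm=m&(W[...,2]<.08)
    nn,lab,st,ce=cv2.connectedComponentsWithStats(mm.astype('uint8'));k=1+st[1:,4].argmax()
    full=cv2.morphologyEx((lab==k).astype('uint8'),cv2.MORPH_CLOSE,np.ones((3,3)))
    P=W[lab==k];r=cv2.minAreaRect((P[:,:2]*1000).astype('float32'));print(n,r,np.median(P[:,2]),st[k])
    for k2 in range(0,1):
        hi=m&(W[...,2]>.085);q,l2,s2,c2=cv2.connectedComponentsWithStats(hi.astype('uint8'))
        for i in range(1,q):
            if s2[i,4]>5:
                Q=W[l2==i];print(i,s2[i],Q.mean(0).round(4),Q[:,2].max().round(4), cv2.minAreaRect((Q[:,:2]*1000).astype('float32')))
    a,b=(270,140) if n=="top" else (250,175)
    w=130
    cv2.imwrite(f"pics/{n}c.png",cv2.resize(c["frame"][b:b+115,a:a+w,::-1],None,fx=5,fy=5,interpolation=cv2.INTER_CUBIC))
E
```

```text
top ((547.19921875, -56.27470397949219), (269.9535217285156, 209.1355438232422), 68.0721435546875) 0.0703044853423016 [ 282  152  106   94 5036]
1 [269 159   8   8  31] [0.6455 0.136  0.087 ] 0.0904 ((645.4339599609375, 136.02662658691406), (21.84535789489746, 17.598926544189453), 42.191162109375)
2 [299 167  23  26 336] [0.5883 0.0204 0.1229] 0.1438 ((592.8392333984375, 20.110347747802734), (36.89433670043945, 70.22344970703125), 53.65170669555664)
3 [340 169  19  18 212] [ 0.6018 -0.0969  0.1037] 0.1302 ((602.1260375976562, -96.64041137695312), (43.6168212890625, 46.61429977416992), 67.91083526611328)
8 [339 197   7  12  18] [ 0.5292 -0.0792  0.0869] 0.0896 ((527.9595336914062, -79.1875228881836), (5.468559741973877, 38.2474250793457), 66.92442321777344)
9 [352 201   8  14  55] [ 0.5099 -0.1161  0.1128] 0.1186 ((511.59783935546875, -117.22401428222656), (10.03802490234375, 40.42423629760742), 67.75261688232422)
10 [337 210   2   6   7] [ 0.4968 -0.0655  0.0867] 0.0885 ((497.2970275878906, -65.8936538696289), (2.877471446990967, 15.10289192199707), 77.16995239257812)
11 [338 219   3
[... 390 characters left out ...]
15820312), (10.640934944152832, 39.76983642578125), 69.90092468261719)
3 [296 192   2   3   6] [ 0.4731 -0.0724  0.0945] 0.0983 ((471.6153869628906, -72.39463806152344), (4.09066915512085, 10.280740737915039), 88.85260772705078)
10 [283 204  15  24 163] [ 0.6039 -0.097   0.1037] 0.1331 ((577.6648559570312, -89.16300964355469), (42.95001220703125, 104.52364349365234), 68.05963897705078)
11 [313 204  18  22 245] [0.6018 0.0154 0.1201] 0.1491 ((591.2183227539062, 17.685136795043945), (38.6032829284668, 73.54795837402344), 54.42519760131836)
12 [350 222   8  10  31] [0.6421 0.1344 0.0881] 0.0925 ((637.8782348632812, 132.707275390625), (29.145584106445312, 30.712797164916992), 60.630088806152344)
```

View pics/topc.png

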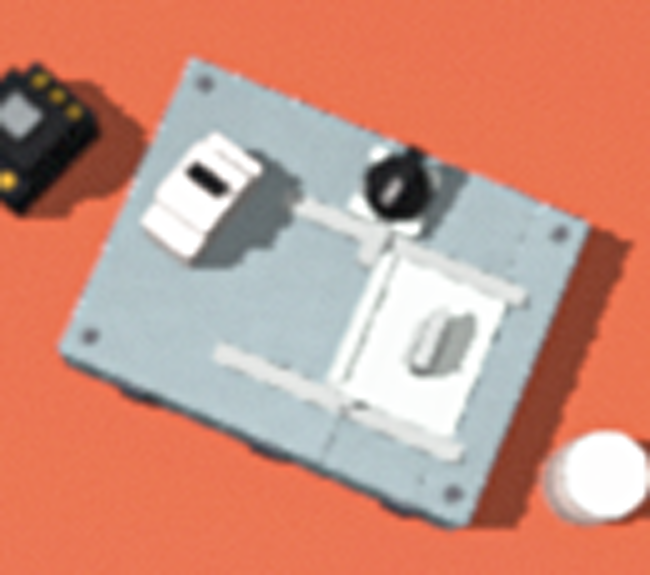

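View pics/scenec.png

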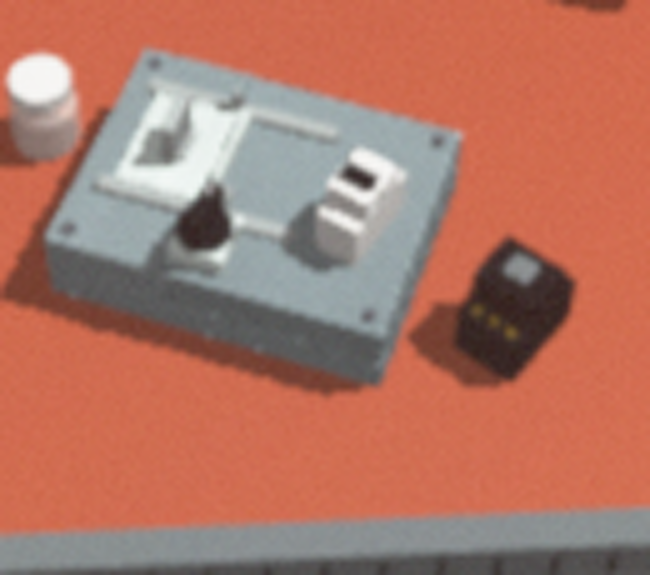

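Run:
```python
from h import *
for n in("top","scene"):
    c=dict(np.load(n+"0.npz"));W=pts(c)
    m=(abs(W[...,0]-.603)<.035)&(abs(W[...,1]+.097)<.035)
    for z in(.108,.114,.118):
        k=m&(W[...,2]>z);Q=(W[k][:,:2]*1000).astype('float32');print(n,z,len(Q),cv2.minAreaRect(Q),np.percentile(W[k][:,2],80)) if len(Q)>4 else 0
    f=c["frame"].astype(int).sum(-1)
    a,b,w=(335,160,32) if n=="top" else (275,195,34)
    cv2.imwrite(f"pics/{n}k.png",cv2.resize(c["frame"][b:b+30,a:a+w,::-1],None,fx=12,fy=12,interpolation=cv2.INTER_NEAREST))
a=cv2.imread("pics/topk.png");b=cv2.imread("pics/scenek.png");cv2.imwrite("pics/k.png",np.hstack([a,b]))
```

```text
top 0.108 72 ((605.0654907226562, -97.74762725830078), (13.787819862365723, 42.181983947753906), 58.790950775146484) 0.12621824761023248
top 0.114 70 ((605.1309204101562, -97.78723907470703), (13.787819862365723, 42.02908706665039), 58.790950775146484) 0.1262624183315971
top 0.118 68 ((605.294189453125, -97.88616180419922), (13.787819862365723, 41.64726257324219), 58.790950775146484) 0.12630607375460007
scene 0.108 56 ((605.1339721679688, -99.18049621582031), (13.537656784057617, 45.086570739746094), 57.806243896484375) 0.12741448723519455
scene 0.114 50 ((605.1339721679688, -99.18049621582031), (13.537656784057617, 45.086570739746094), 57.806243896484375) 0.12793159145521943
scene 0.118 45 ((605.1339721679688, -99.18049621582031), (13.537656784057617, 45.086570739746094), 57.806243896484375) 0.12805028655119818
```

View pics/k.png

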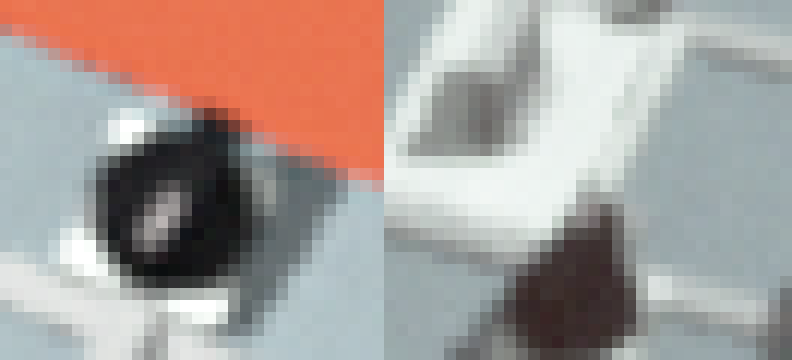

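The top view gives a bar of 13.8 x 42.2 mm centred at about (0.604,-0.098), with its top at 0.126, all matching the spec. The jaw direction is 58.5°, so the knob starts at about 0.17 rad. Moving above the knob.

Request:
play_rows([
  [[0.028,-0.049,0],[0,0,-0.02]],
  [[0.056,-0.098,0],[0,0,-0.04]],
  [[0.085,-0.147,0],[0,0,-0.06]],
  [[0.113,-0.196,0],[0,0,-0.08]],
  [[0.141,-0.245,0],[0,0,-0.1]],
  [[0.17,-0.294,0],[0,0,-0.12]],
  [[0.198,-0.343,0],[0,0,-0.14]],
  [[0.226,-0.392,0],[0,0,-0.16]],
  [[0.255,-0.441,0],[0,0,-0.18]],
  [[0.283,-0.49,0],[0,0,-0.21]],
], gripper=0.05)

```text
time_s: 1.35
position: [0.4919, 0.0975, 0.2473]
tcp_rot: [[0.524, -0.0, -0.852], [0.852, 0.0, 0.524], [0.0, -1.0, 0.0]]
force: [1.8, 1.0, -0.2]
opening: 0.572
```

Request:
play_rows([
  [[0.028,-0.049,0],[0,0,0]],
  [[0.056,-0.098,0],[0,0,0]],
  [[0.085,-0.147,0],[0,0,0]],
  [[0.113,-0.1965,0],[0,0,0]],
  [[0.113,-0.1965,0],[0,0,0]],
  [[0.113,-0.1965,0],[0,0,0]],
  [[0.113,-0.1965,0],[0,0,0]],
])

```text
time_s: 2.22
position: [0.6033, -0.0958, 0.2473]
tcp_rot: [[0.521, -0.001, -0.853], [0.853, 0.001, 0.521], [-0.0, -1.0, 0.002]]
force: [0.5, 0.1, -0.1]
opening: 0.579
```

Run:
```python
from rig import *
import numpy as np
s=read_state();r=s["tcp_rot"];print(np.round(s["position"],4),np.round(s["joint_positions"],1),np.degrees(np.arctan2(r[1][0],r[0][0])),np.round(r,3),s["force"],s["opening"])
```

```text
[ 0.6033 -0.0958  0.2473] [-19.5  29.2  84.1   0.   66.8 -78.1] 58.5778546569848 [[ 0.521 -0.001 -0.853]
 [ 0.853  0.001  0.521]
 [-0.    -1.     0.002]] [ 0.4846501   0.0536384  -0.09197851] 0.578594534243888
```

Request:
play_rows([
  [[0.001,-0.0015,-0.04],[0,0,0]],
  [[0.001,-0.0015,-0.08],[0,0,0]],
  [[0.001,-0.0015,-0.1],[0,0,0]],
  [[0.001,-0.0015,-0.11],[0,0,0]],
  [[0.001,-0.0015,-0.12],[0,0,0]],
  [[0.001,-0.0015,-0.12],[0,0,0]],
])

```text
time_s: 2.98
position: [0.6052, -0.0984, 0.1275]
tcp_rot: [[0.522, -0.0, -0.853], [0.853, 0.0, 0.522], [-0.0, -1.0, 0.0]]
force: [-0.4, -0.0, -0.1]
opening: 0.579
```

Request:
play_rows([
  [[0,0,0],[0,0,0]],
  [[0,0,0],[0,0,0]],
  [[0,0,0],[0,0,0]],
  [[0,0,0],[0,0,0]],
  [[0,0,0],[0,0,0]],
  [[0,0,0],[0,0,0]],
], gripper=0.0)

```text
time_s: 3.72
position: [0.606, -0.098, 0.1277]
tcp_rot: [[0.523, 0.002, -0.852], [0.852, 0.001, 0.523], [0.002, -1.0, -0.001]]
force: [3.0, 4.0, -0.3]
opening: 0.159
```

Request:
play_rows([
  [[0.0005,0.0005,0],[0,0,-0.14]],
  [[0.0005,0.0005,0],[0,0,-0.28]],
  [[0.0005,0.0005,0],[0,0,-0.42]],
  [[0.0005,0.0005,0],[0,0,-0.56]],
  [[0.0005,0.0005,0],[0,0,-0.7]],
  [[0.0005,0.0005,0],[0,0,-0.84]],
  [[0.0005,0.0005,0],[0,0,-0.98]],
  [[0.0005,0.0005,0],[0,0,-1.12]],
  [[0.0005,0.0005,0],[0,0,-1.26]],
  [[0.0005,0.0005,0],[0,0,-1.38]],
])

```text
time_s: 4.97
position: [0.6045, -0.0985, 0.1277]
tcp_rot: [[0.935, -0.003, 0.354], [-0.354, -0.0, 0.935], [-0.003, -1.0, -0.001]]
force: [-2.3, 0.6, 3.7]
opening: 0.161
```

Run:
```python
from rig import *
import numpy as np
s=read_state();r=s["tcp_rot"];print(np.round(s["position"],4),np.degrees(np.arctan2(r[1][0],r[0][0])),np.round(s["force"],1),np.round(s["moment"],2),s["opening"])
```

```text
[ 0.6045 -0.0985  0.1277] -20.7482617270377 [-2.3  0.6  3.7] [0.04 0.39 0.06] 0.16106932922565836
```

Request:
play_rows([
  [[0,0,0],[0,0,0]],
  [[0,0,0],[0,0,0]],
  [[0,0,0],[0,0,0]],
  [[0,0,0],[0,0,0]],
], gripper=0.045)

```text
time_s: 5.48
position: [0.6058, -0.0983, 0.1274]
tcp_rot: [[0.936, -0.0, 0.351], [-0.351, -0.0, 0.936], [-0.0, -1.0, -0.0]]
force: [-0.3, 0.0, 0.1]
opening: 0.488
```

Request:
play_rows([
  [[0,0,0.03],[0,0,0]],
  [[0,0,0.06],[0,0,0]],
  [[0,0,0.09],[0,0,0.1]],
  [[-0.02,-0.004,0.1],[0,0,0.28]],
  [[-0.04,-0.008,0.1],[0,0,0.46]],
  [[-0.06,-0.012,0.1],[0,0,0.64]],
  [[-0.08,-0.015,0.1],[0,0,0.82]],
  [[-0.0945,-0.0185,0.1],[0,0,1.0]],
  [[-0.0945,-0.0185,0.1],[0,0,1.18]],
  [[-0.0945,-0.0185,0.1],[0,0,1.36]],
])

```text
time_s: 6.72
position: [0.511, -0.1169, 0.2277]
tcp_rot: [[0.534, 0.0, -0.845], [0.845, -0.0, 0.534], [-0.0, -1.0, -0.0]]
force: [-0.4, 0.2, -0.1]
opening: 0.521
```

Request:
play_rows([
  [[0,0,0],[0,0,0.1]],
  [[0,0,0],[0,0,0.19]],
  [[0,0,0],[0,0,0.19]],
  [[0,0,0],[0,0,0.19]],
])

```text
time_s: 7.22
position: [0.5112, -0.1167, 0.2276]
tcp_rot: [[0.372, -0.0, -0.928], [0.928, -0.0, 0.372], [-0.0, -1.0, -0.0]]
force: [0.9, 0.9, 0.8]
opening: 0.515
```

Run:
```python
from rig import *
from h import *
s=read_state();r=s["tcp_rot"];print(np.round(s["position"],4),np.degrees(np.arctan2(r[1][0],r[0][0])),np.round(s["force"],1),s["opening"],s["time_s"])
for n in("top","scene"):
    c=capture(n);W=pts(c);k=(abs(W[...,0]-.603)<.035)&(abs(W[...,1]+.097)<.035)&(W[...,2]>.114)&(W[...,2]<.135)
    print(n,k.sum(),cv2.minAreaRect((W[k][:,:2]*1000).astype('float32')) if k.sum()>4 else 0)
    a,b=(270,140) if n=="top" else (250,165)
    cv2.imwrite(f"pics/{n}1.png",cv2.resize(c["frame"][b:b+115,a:a+130,::-1],None,fx=3,fy=3,interpolation=cv2.INTER_CUBIC))
cv2.imwrite("pics/b1.png",np.hstack([cv2.imread("pics/top1.png"),cv2.imread("pics/scene1.png")]))
```

```text
[ 0.5112 -0.1167  0.2276] 68.17556248193776 [0.9 0.9 0.8] 0.514988659149582 7.225
top 0 0
scene 55 ((603.2141723632812, -100.26284790039062), (43.23213577270508, 17.9561824798584), 72.33354187011719)
```

View pics/b1.png

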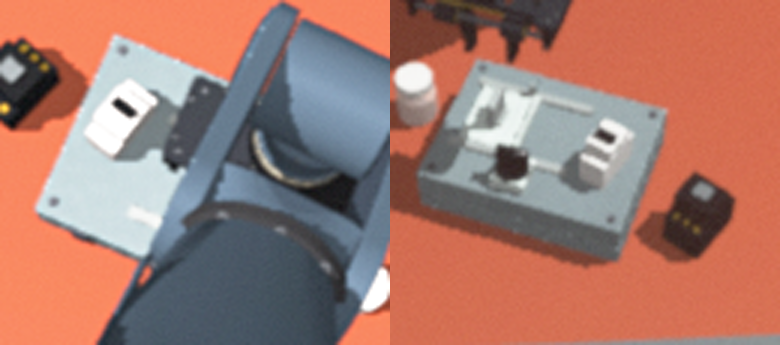

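The right half (scene view) shows the knob bar now along cradle y, around (512,160); the depth rectangle agrees (43 mm long at 72°). The shutter is still shut and nothing has shifted. Lowering onto the tab.

Request:
play_rows([
  [[0,0,-0.04],[0,0,0]],
  [[0,0,-0.07],[0,0,0]],
  [[0,0,-0.09],[0,0,0]],
  [[0,0,-0.1],[0,0,0]],
  [[0,0,-0.1115],[0,0,0]],
  [[0,0,-0.1115],[0,0,0]],
])

```text
time_s: 8.07
position: [0.5111, -0.1167, 0.1157]
tcp_rot: [[0.371, -0.001, -0.929], [0.929, 0.0, 0.371], [0.0, -1.0, 0.001]]
force: [-0.0, 0.3, -1.1]
opening: 0.519
```

Request:
play_rows([
  [[0,0,0],[0,0,0]],
  [[0,0,0],[0,0,0]],
  [[0,0,0],[0,0,0]],
  [[0,0,0],[0,0,0]],
  [[0,0,0],[0,0,0]],
  [[0,0,0],[0,0,0]],
], gripper=0.0)

```text
time_s: 8.82
position: [0.5114, -0.1167, 0.1162]
tcp_rot: [[0.371, 0.0, -0.929], [0.929, -0.0, 0.371], [0.0, -1.0, -0.0]]
force: [-0.6, 0.2, 1.8]
opening: 0.111
```

Request:
play_rows([
  [[0.0011,0.0028,0],[0,0,0]],
  [[0.0022,0.0056,0],[0,0,0]],
  [[0.0034,0.0084,0],[0,0,0]],
  [[0.0045,0.0112,0],[0,0,0]],
  [[0.0056,0.014,0],[0,0,0]],
  [[0.0067,0.0167,0],[0,0,0]],
  [[0.0078,0.0195,0],[0,0,0]],
  [[0.009,0.0223,0],[0,0,0]],
  [[0.0101,0.0251,0],[0,0,0]],
  [[0.0112,0.0279,0],[0,0,0]],
])

```text
time_s: 10.07
position: [0.522, -0.0902, 0.1162]
tcp_rot: [[0.369, -0.001, -0.929], [0.929, -0.003, 0.369], [-0.003, -1.0, 0.0]]
force: [-5.1, -9.4, 4.1]
opening: 0.11
```

Request:
play_rows([
  [[0,0,0],[0,0,0]],
  [[0,0,0],[0,0,0]],
  [[0,0,0],[0,0,0]],
  [[0,0,0],[0,0,0]],
])

```text
time_s: 10.58
position: [0.5221, -0.0902, 0.1162]
tcp_rot: [[0.37, -0.001, -0.929], [0.929, -0.002, 0.37], [-0.003, -1.0, 0.0]]
force: [-4.2, -8.3, 4.9]
opening: 0.109
```

Run:
```python
from rig import *
from h import *
s=read_state();r=s["tcp_rot"];p=np.array(s["position"]);print(p.round(4),np.round(s["force"],2),s["opening"],s["time_s"])
ey=np.array([.373,.928]);ex=np.array([.928,-.373]);o=np.array([.5337,-.0563])
print("slide by tcp",(p[:2]-[.5114,-.1167])@ey,"force along y",np.array(s["force"])[:2]@ey,"y in cradle",(p[:2]-o)@ey,(p[:2]-o)@ex)
c=capture("scene");np.savez("scene2.npz",**c);W=pts(c);q=(W[...,:2]-o);y=q@ey;x=q@ex;z=W[...,2]
k=(abs(x-.08)<.04)&(abs(y+.012)<.04)&(z>.114)&(z<.135);print("knob",cv2.minAreaRect((W[k][:,:2]*1000).astype('float32')))
k=(abs(x+.052)<.008)&(abs(y+.035)<.012)&(z>.085)&(z<.1);print("pin y",k.sum(),y[k])
cv2.imwrite("pics/s2.png",cv2.resize(c["frame"][165:280,250:380,::-1],None,fx=5,fy=5,interpolation=cv2.INTER_CUBIC))
```

```text
[ 0.5221 -0.0902  0.1162] [-4.23 -8.31  4.89] 0.10855003757322176 10.575
slide by tcp 0.02857427872845398 force along y -9.285965523497548 y in cradle -0.03579482127154601 0.0018361584883251764
knob ((604.31689453125, -100.16102600097656), (43.42564392089844, 17.31602668762207), 72.87444305419922)
pin y 0 []
```

View pics/s2.png

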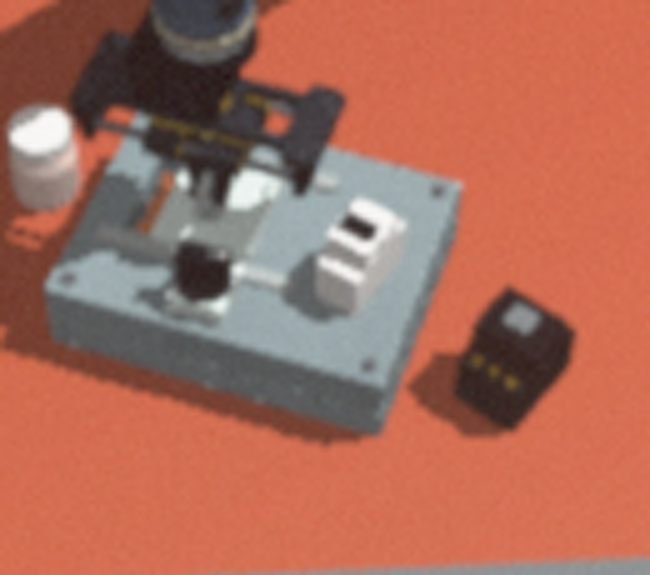

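The scene view shows the tab pinched at (210,185), the shutter opened onto the orange contacts, the knob free at (203,270), and the breaker and contactor in place. Adding about 1.3 mm for arm compliance, then checking independently with the lip depth.

Request:
play_rows([
  [[0.0002,0.0006,0],[0,0,0]],
  [[0.0005,0.0012,0],[0,0,0]],
  [[0.0005,0.0012,0],[0,0,0]],
  [[0.0005,0.0012,0],[0,0,0]],
])

```text
time_s: 11.12
position: [0.5225, -0.0891, 0.1162]
tcp_rot: [[0.369, -0.001, -0.929], [0.929, -0.003, 0.369], [-0.003, -1.0, 0.0]]
force: [-4.8, -9.8, 4.0]
opening: 0.115
```

Run:
```python
from rig import *
from h import *
s=read_state();p=np.array(s["position"]);print(p.round(4),np.round(s["force"],2),s["opening"],s["time_s"])
ey=np.array([.373,.928]);ex=np.array([.928,-.373]);o=np.array([.5337,-.0563])
print("slide by tcp",(p[:2]-[.5114,-.1167])@ey,"y",(p[:2]-o)@ey)
def lip(c,t):
    W=pts(c);q=(W[...,:2]-o);y=q@ey;x=q@ex;z=W[...,2]
    for y0 in(-.026,.004):
        k=(abs(x)<.035)&(abs(y-y0)<.012)&(z>.079)&(z<.092);print(t,y0,k.sum(),y[k].mean().round(4) if k.any() else '')
lip(dict(np.load("scene0.npz")),"scene before");lip(dict(np.load("top0.npz")),"top before")
for n in("scene","top"):lip(capture(n),n+" now")
```

```text
[ 0.5225 -0.0891  0.1162] [-4.81 -9.83  4.04] 0.11510422540973694 11.125
slide by tcp 0.029699234993261547 y -0.03466986500673845
scene before -0.026 30 -0.0258
scene before 0.004 1 0.0081
top before -0.026 48 -0.0229
top before 0.004 1 -0.0066
scene now -0.026 18 -0.0266
scene now 0.004 27 0.0038
top now -0.026 0 
top now 0.004 0
```

The lip moved 29.6 mm by camera and 29.7 mm by TCP, and the force matches the 10 N spring. Handing in.

```bash
python3 -c "
from rig import *
hand_in()"
```

```text
the job is handed in; nothing more can be done
```

I turned the knob about 80° clockwise from where it started (about 0.17 rad), to about 1.55 rad. I then pinched the tab, slid the shutter to half travel and handed in at about 11 s while still holding it there.

**Last checks:**
- **Shutter position:** the arm's own position reading gives 29.7 mm of travel. The shutter's lip, measured by the scene camera, moved 29.6 mm.
- **Holding force:** about 11 N along the slide at the last reading, roughly what the spring plus friction should give at half travel.
- **Knob:** still free, with its bar along the cradle's y axis in the scene camera just before the final 1 mm nudge.
- **Bystanders:** the breaker, contactor and jar looked unmoved in the last picture, taken before that nudge. I did not re-measure their positions. The other things were outside that cropped picture, and the arm never came close to them.

**Not checked:** the index pin was hidden, so I could not compare the tab with it directly. From my cradle measurement the tab's y is about -34.7 mm against -35 mm for the pin. The top camera's view of the shutter was blocked by the arm.

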